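# Hold a mould wall against the sprung stop

## Robot

A 7-joint arm with a two-finger parallel gripper is mounted at the origin on a cart in front of the work surface, level with it; the furniture and walls round the work are solid. World frame = base frame: x ahead of the robot, y to its left, z up, the work surface at z = 0. Lengths are in m, angles in rad, forces in N, time in s.
With the tool pointing down it reaches from about 0.4 to 0.85 m from the base axis. Payload 4.5 kg.
Tool frame: the origin (TCP) lies midway between the tips of the shut fingers; the grasp point (between the pads) lies 19 mm behind it; z points along the fingers, y is the line along which they close (so a half turn about z gives the same grasp; the last joint's range is limited). The gripper opens to 88 mm and grips with 3 to 60 N. Pads are 18 mm wide; open, the fingers measure 123 mm over their backs; the gripper's body (75 mm by 187 mm) begins 45 mm behind the grasp point.
Start: joints at [1.17, 0.689, -0.195, 1.565, 0.157, 0.902, -0.215], TCP at [0.263, -0.567, 0.218] pointing down, gripper open.
Joint ranges: [-3.01, 3.01], [-0.46, 2.08], [-1.47, 1.51], [0.13, 2.56], [-1, 4.14], [0.04, 2.09], [-2.66, 2.66]. Speed limits (rad/s): [2.57, 2.57, 3.14, 3.14, 3.14, 3.14, 3.14].

## Interface

Orientations are given as a unit quaternion [x, y, z, w].
In Python, from plant import r gives the robot as it stands. The module is installed in compiled form; this text tells all that it offers.
- The arm moves only by the tool step_arm, never from a script. Its argument "series" is a list of rows, each a list of 7 numbers: the shift along the world's x, y, z in mm, then the turn, a rotation vector about the world's x, y, z in rad, then the closure, from 0 (fully open) to 1 (shut). A call has 1 to 20 rows; each row shifts and turns the commanded pose from where the row before left it; what a row does not reach is not made up. A row lasts 1/10 s, in which the tool goes at most 50 mm and 8.59 degrees, less where a joint would pass 70% of its speed; a pose out of reach is approached as far as the arm can. A call is refused whole if a number of a shift passes 50 or a number of a turn 0.15, either way. A call with a gripper value outside its range is refused whole. The fingers move at their own pace and stop on an object; "force" is the grip in N (left out, the last holds). Time passes only in rows, so rows that do not move let the fingers close. It gives the time, the measured TCP pose, the force, the opening and the grip force at its end, in the units of the state.
- r.get_state(): the state, without advancing time (a new reading comes with each control period).
- r.snapshot(name): name is "scene" or "top" or "wrist"; returns (picture, depth): 400x640x3 uint8, blue, green, red; 400x640 float32, m along the optical axis (not along the pixel's ray), 0 where there is no reading.
- r.get_calibration(name): a dict with "intrinsics" (3x3 intrinsics, pixels), "dist_coeffs" ([k1, k2, p1, p2, k3] as OpenCV has them; the pictures are not rectified), "pose" (4x4, takes a point from camera to world coordinates). Camera axes: x right, y up, looking along -z (the intrinsics and any distortion apply to the point x, -y, -z); pixel columns grow to the right and rows downward; lengths in m; the calibration is good to about 2 mm. A picture is of the moment at which its call begins: read the wrist's pose just before it. get_calibration takes no time and is no camera call; for the wrist camera it gives the pose at the moment of the call.
- r.finish_job(): hands the job in; it is judged then, once.
The state is a dict: "clock": time; "q": joint angles; "qd": joint speeds; "joint_torque": joint torques, N m; "tool_pos": TCP position; "eef_rot": TCP orientation; "contact_force": force on the tool from outside, world axes, zero at the start; "moment": the same for the moment, N m; "opening": opening from 0.0 (shut) to 1.0 (fully open); "finger_force": force on a finger pad.
Only numpy, scipy, OpenCV 4.12 (cv2) and the standard library are available. Lean on these libraries where they do the work, as an engineer would, in place of code of your own. Each camera call takes 0.05 s, during which the arm holds its last target. There are 200 camera calls.

## Task

Pick up the loose steel mould wall, stand it upright in the groove of the assembly jig, clear of the sprung buffer, then slide it endways along the groove against the buffer until the buffer's pointer stands between the two marks on its scale. Finish while still holding it there with a steady push, so that a colleague can tighten the screws; never drive the buffer to the end of its travel, and leave the other things on the bench where they are.

Things in the scene. Friction and masses are not known exactly. Their poses are not given: they have to be found in the camera images.
- wall_mid (a point): centre of the loose mould wall, a plain grey steel bar 160 long (its x) x 12 thick (its y) x 40 high (its z), about 0.55 kg, standing upright on its narrow long edge on the worktop; the centre is 20 mm above its underside. Both ends and both sides are alike; grasp it across the 12 mm
- wall: the same mould wall; origin at the centre of its underside, axes as for wall_mid
- jig: assembly jig fixed to the worktop: dark steel bed 320 (x) x 100 (y) x 12 (z) mm, origin at the centre of its underside. The groove runs along its x axis at y = 0; screw lugs 20 mm high stand beside it at x = -75, |y| 20 to 52; at the +x end stand the buffer, its grey spring housing (x 120 to 158, 36 mm above the bed) and, on the -y side, the scale plate (x 80 to 124, y -23 to -45, top at z = 40)
- groove_mid (a point): point on the groove floor (the bed's top) in the middle of the jig, 12 mm above the jig's origin, axes as the jig's. The groove is 18 mm wide, between round guide bars 10 mm thick lying on the bed at y = -14 and +14 from x = -105 to -40 and from +40 to +80 (none between, room for fingers). When the wall stands seated on the floor, its length along x, its centre is 20 mm above this height
- buffer_face (a point): centre of the buffer's front face, a steel plate 36 wide and 30 high, which faces the jig's -x; at rest it lies at x = +85, y = 0, z = +32 in the jig's frame. The wall's end is pushed against it in the jig's +x direction
- buffer (a joint): travel of the buffer in m, 0 at rest, growing as it is pushed to the jig's +x, end of travel 0.024. Its spring pushes back with 1 N per mm (no preload). The two marks on the scale stand at 0.006 and 0.016; the pointer (a thin bar on the buffer, over the scale plate) stands between them for a push of 6 to 16 N
- half: bystander: broken half of a grey mortar prism, 83 x 40 x 40; origin at the centre of its underside; leave it alone
- weight_2: bystander: small brass weight with a knob, 35 dia x 46 high; origin under its centre; leave it alone
- weight_3: bystander: steel weight with a knob, 49 dia x 60 high; origin under its centre; leave it alone
- vicat_ring_2: bystander: steel ring 92 dia x 40 high; origin under its centre; leave it alone
There are look-alikes about, which are no part of the job. Leave any orange or purple look-alike of the wall alone.

How it is judged:
By the outcome, as a careful person would: the job done as asked, in the order asked, and still so for the second after the job is handed in, while the arm keeps its last pose, push and grip.
It also fails if it takes over 40 s, if anything falls off the work surface, if the arm or the gripper's body presses on something with over 40 N, if the wrist force passes 120 N, or if a joint passes its speed limit or range.

## Working session

There is one attempt and no reset: what is moved stays moved. The work goes in short steps, Python scripts to look and compute and a tool call to move; the robot and the scene stay as the last step left them, time stands still between calls to the robot, and variables do not carry over. Pictures are saved under pics/ and viewed, at most 10 in all, crops included, and the job is handed in when it is done.

Besides the shell and the picture viewer there is one more tool, called after "Call:" as name([rows], argument=value, ...), one row to a line, values as JSON. step_arm: Moves the arm, as the interface text tells. Its arguments: {"type":"object","properties":{"series":{"type":"array"},"force":{"type":"number"}},"required":["series"]}

```bash
mkdir -p pics
cat > h.py <<'E'
import numpy as np, cv2
from plant import r
def world(cal,u,v,depth=None,z=None):
    K=np.array(cal["intrinsics"]);D=np.array(cal["dist_coeffs"]);T=np.array(cal["pose"])
    p=cv2.undistortPoints(np.array([[[u,v]]],float),K,D)[0,0]
    d=np.array([p[0],-p[1],-1.]); w=T[:3,:3]@d; o=T[:3,3]
    s=depth if depth is not None else (z-o[2])/w[2]
    return o+s*w
E
python3 - <<'E'
from h import *
for n in("scene","top"):
    im,d=r.snapshot(n); cv2.imwrite(f"pics/{n}0.png",im); np.save(f"{n}0.npy",d)
    c=r.get_calibration(n); print(n,np.round(c["pose"],3).tolist())
s=r.get_state();print(s)
E
```

```text
scene [[-0.878, 0.282, -0.387, 0.036], [-0.479, -0.521, 0.706, 1.151], [-0.003, 0.805, 0.593, 0.914], [0.0, 0.0, 0.0, 1.0]]
top [[-0.018, 0.991, -0.134, 0.358], [-1.0, -0.019, -0.002, 0.117], [-0.004, 0.134, 0.991, 1.68], [0.0, 0.0, 0.0, 1.0]]
{'clock': 0.1, 'q': array([ 1.16980026,  0.68988925, -0.19448549,  1.56619569,  0.15730015,
        0.90248073, -0.21505162]), 'qd': array([-0.00046349, -0.00383473, -0.00058271, -0.00317066,  0.00081313,
       -0.0009131 ,  0.00040987]), 'joint_torque': array([-2.26562275e-03, -5.28499925e+01, -1.27113070e+00, -1.53834826e+01,
       -5.25451661e-02,  1.96132823e-03,  1.45063660e-05]), 'tool_pos': array([ 0.26296836, -0.56635668,  0.21760797]), 'eef_rot': array([ 9.76451673e-01,  2.15734793e-01, -2.35918350e-04, -7.56712980e-04]), 'contact_force': array([-0.00803749, -0.9895313 ,  0.29794971]), 'moment': array([-0.03448267,  0.01141725,  0.01638583]), 'finger_force': 0.0, 'opening': 0.9968281199659579}
```

View pics/top0.png

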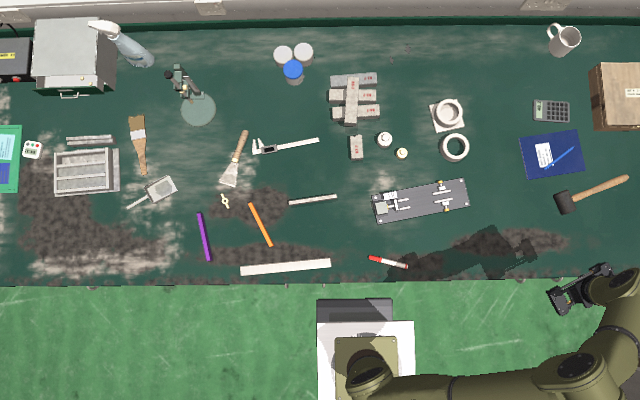

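View pics/scene0.png

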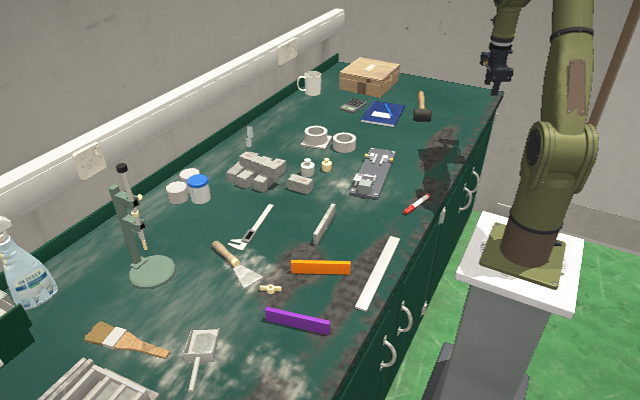

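The top view shows the candidates for the wall: a grey bar (313,199), an orange bar (260,225), a purple bar (204,237), a flat white straightedge (285,267) and the grey strip by the mould frame (90,139). Only the bar at (313,199) is loose, grey and standing upright, so I choose that one. The jig is at (420,200) with its buffer at the left end, and I'll check both in one crop.

Run:
```python
from h import *
im=cv2.imread("pics/top0.png")
a=cv2.resize(im[185:215,280:346],(792,360)[:2] if 0 else (594,270),interpolation=cv2.INTER_CUBIC) #x9
b=cv2.resize(im[172:228,365:475],(770,392)[:2],interpolation=cv2.INTER_CUBIC) #x7
a=a[:200]; a=cv2.copyMakeBorder(a,0,0,0,770-594,cv2.BORDER_CONSTANT)
cv2.imwrite("pics/crop0.png",np.vstack([a,b]))
d=np.load("top0.npy");c=r.get_calibration("top")
print(np.array(c["intrinsics"]),c["dist_coeffs"])
P=lambda u,v:np.round(world(c,u,v,depth=float(d[v,u])),3)
for u,v in[(291,203),(313,199),(335,196),(380,208),(420,200),(460,195),(90,139)]:print(u,v,P(u,v))
```

```text
[[500.49462145   0.         325.63375372]
 [  0.         500.49462145 191.40702935]
 [  0.           0.           1.        ]] [-0.06641757  0.          0.          0.          0.        ]
291 203 [0.543 0.235 0.039]
313 199 [0.556 0.162 0.03 ]
335 196 [0.564 0.089 0.036]
380 208 [ 0.519 -0.057  0.053]
420 200 [ 0.548 -0.196  0.012]
460 195 [ 0.562 -0.333  0.012]
90 139 [0.775 0.921 0.04 ]
```

View pics/crop0.png

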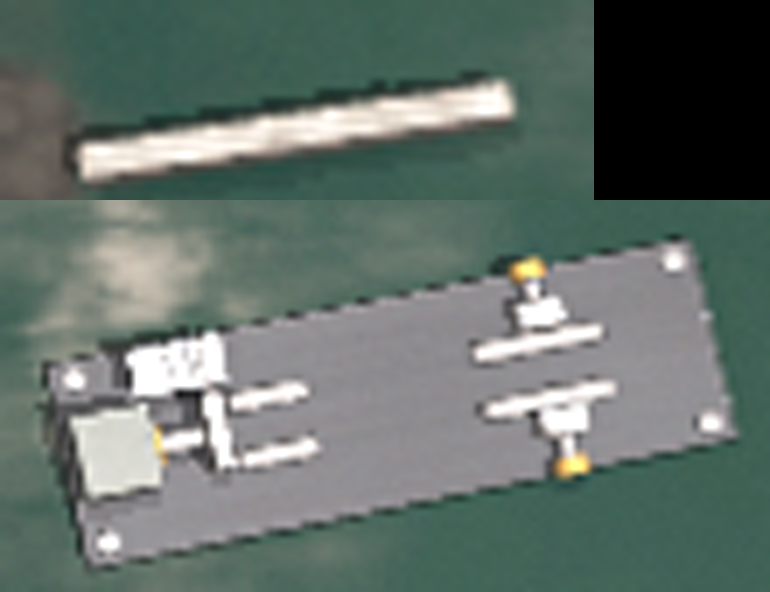

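The crop shows the grey bar from (80,163) to (515,100), a plain steel edge with no markings. In the jig, the buffer plate is at crop (218,430), with the scale on the far (+x world) side and guide bars in pairs. The buffer end points to world +y.

Run:
```python
from h import *
c=r.get_calibration("top")
A=lambda x,y,z:world(c,280+(x+.5)/9-.5,185+(y+.5)/9-.5,z=z)
B=lambda x,y,z:world(c,365+(x+.5)/7-.5,172+(y-200+.5)/7-.5,z=z)
a,b=A(80,160,.04),A(515,97,.04)
print("wall",a,b,(a+b)/2,np.linalg.norm(a-b),np.degrees(np.arctan2(*(a-b)[1::-1])))
k=[B(*p,.012) for p in[(690,238),(737,435),(92,568),(45,365)]]
k=np.array(k);print(k);print("jig",k.mean(0))
for i,j in((0,1),(1,2),(2,3),(3,0)):
  e=k[j]-k[i];print(np.linalg.norm(e),np.degrees(np.arctan2(e[1],e[0])))
g=[B(*p,.019) for p in[(475,353),(603,328),(486,412),(615,387),(232,401),(305,386),(245,464),(317,445)]]
for q in g:print(np.round(q,4))
s=r.get_state();from scipy.spatial.transform import Rotation as R
print(R.from_quat(s["eef_rot"]).as_matrix().round(3))
w=r.get_calibration("wrist");print(np.round(w["pose"],3),w["intrinsics"])
```

```text
wall [0.54516525 0.24320261 0.04      ] [0.56540892 0.08333881 0.04      ] [0.55528708 0.16327071 0.04      ] 0.1611404356351424 97.21699506883822
[[ 0.62334935 -0.34684131  0.012     ]
 [ 0.52710783 -0.36433102  0.012     ]
 [ 0.46953274 -0.05166144  0.012     ]
 [ 0.56740515 -0.03219564  0.012     ]]
jig [ 0.54684877 -0.19875735  0.012     ]
0.09781778244111265 -169.7001971467657
0.31792634113388984 100.43358738865724
0.0997894067837981 11.248740812774484
0.3195804320752216 -79.9181334729887
[ 0.5684 -0.238   0.019 ]
[ 0.5793 -0.3003  0.019 ]
[ 0.5398 -0.242   0.019 ]
[ 0.5507 -0.3047  0.019 ]
[ 0.5475 -0.1204  0.019 ]
[ 0.554  -0.1556  0.019 ]
[ 0.5172 -0.1255  0.019 ]
[ 0.5256 -0.1603  0.019 ]
[[ 0.907  0.421 -0.001]
 [ 0.421 -0.907  0.001]
 [-0.    -0.002 -1.   ]]
[[ 0.422  0.862  0.281  0.335]
 [-0.907  0.402  0.129 -0.533]
 [-0.002 -0.309  0.951  0.385]
 [ 0.     0.     0.     1.   ]] [[305.39888654   0.         319.84404591]
 [  0.         305.39888654 200.02665671]
 [  0.           0.           1.        ]]
```

Call:
step_arm([
  [15,36,0,0,0,0.063,0],
  [15,36,0,0,0,0.063,0],
  [15,36,0,0,0,0.063,0],
  [15,36,0,0,0,0.063,0],
  [15,36,0,0,0,0.063,0],
  [15,36,0,0,0,0.063,0],
  [15,36,0,0,0,0.063,0],
  [15,36,0,0,0,0.063,0],
  [15,36,0,0,0,0.063,0],
  [15,36,0,0,0,0.063,0],
  [15,36,0,0,0,0.063,0],
  [15,36,0,0,0,0.063,0],
  [15,36,0,0,0,0.063,0],
  [15,36,0,0,0,0.063,0],
  [15,36,0,0,0,0.063,0],
  [15,36,0,0,0,0.063,0],
  [13,38,0,0,0,0.063,0],
  [13,38,0,0,0,0.063,0],
  [13,38,0,0,0,0.063,0],
  [13,38,0,0,0,0.063,0],
], force=50)

```text
clock: 2.1
tool_pos: [0.5553, 0.1625, 0.218]
eef_rot: [0.661, 0.75, -0.0, -0.0]
contact_force: [0.7, -0.9, 0.4]
opening: 0.999
finger_force: 0.0
```

Run:
```python
from h import *
from scipy.spatial.transform import Rotation as R
c=r.get_calibration("wrist");im,d=r.snapshot("wrist");cv2.imwrite("pics/w1.png",im)
np.save("w1.npy",d);import pickle;pickle.dump(c,open("w1.pkl","wb"))
s=r.get_state();print(s["clock"],s["tool_pos"],R.from_quat(s["eef_rot"]).as_matrix().round(4),s["contact_force"],s["q"])
# top-surface points of wall from depth
T=np.array(c["pose"]);K=np.array(c["intrinsics"]);D=np.array(c["dist_coeffs"])
v,u=np.mgrid[:400,:640];p=cv2.undistortPoints(np.stack([u,v],-1).reshape(-1,1,2).astype(float),K,D)[:,0]
q=np.c_[p[:,0],-p[:,1],-np.ones(len(p))]*d.reshape(-1,1)
w=q@T[:3,:3].T+T[:3,3]
m=(abs(w[:,2]-.04)<.005)&(np.hypot(w[:,0]-.555,w[:,1]-.163)<.11)&(d.ravel()>0)
x=w[m][:,:2].astype(np.float32);print(len(x),cv2.minAreaRect(x*1000),w[m].mean(0))
```

```text
2.15 [0.55676696 0.17204189 0.21862379] [[-0.1363  0.9907  0.0026]
 [ 0.9906  0.1363  0.0091]
 [ 0.0086  0.0038 -1.    ]] [2.89498136 7.18054499 1.48697072] [-0.08778664  0.66215991 -0.49400192  1.69268793  0.37974609  0.87708945
 -0.60058053]
1406 ((552.7086181640625, 165.22817993164062), (11.29897403717041, 158.56944274902344), 7.501832485198975) [0.55224744 0.1707294  0.04120313]
```

View pics/w1.png

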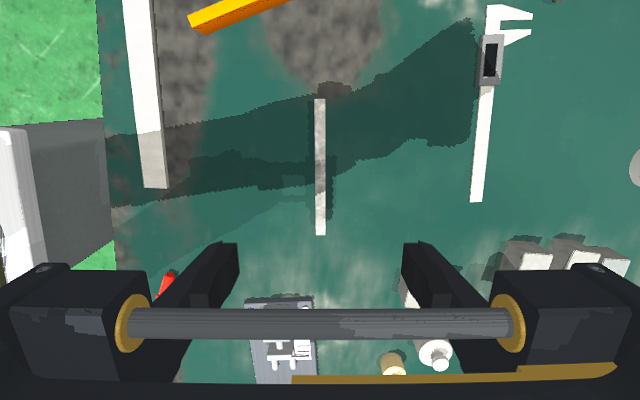

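The wrist view shows the bar end-on between the fingers, from (320,98) to (320,235). The arm was still settling when it was taken, so I'll let it rest and measure again.

Call:
step_arm([
  [0,0,0,0,0,0,0],
  [0,0,0,0,0,0,0],
  [0,0,0,0,0,0,0],
  [0,0,0,0,0,0,0],
])

```text
clock: 2.55
tool_pos: [0.5552, 0.1594, 0.2183]
eef_rot: [0.663, 0.749, -0.001, 0.0]
contact_force: [0.5, -0.9, 0.1]
opening: 1.001
finger_force: 0.0
```

```bash
cat >> h.py <<'E'
from scipy.spatial.transform import Rotation as R
def cloud(name,save):
    c=r.get_calibration(name);im,d=r.snapshot(name);cv2.imwrite(f"pics/{save}.png",im)
    T=np.array(c["pose"]);K=np.array(c["intrinsics"]);D=np.array(c["dist_coeffs"])
    v,u=np.mgrid[:400,:640];p=cv2.undistortPoints(np.stack([u,v],-1).reshape(-1,1,2).astype(float),K,D)[:,0]
    w=(np.c_[p[:,0],-p[:,1],-np.ones(len(p))]*d.reshape(-1,1))@T[:3,:3].T+T[:3,3]
    w[d.ravel()<=0]=9
    return w,im
def st():
    s=r.get_state();M=R.from_quat(s["eef_rot"]).as_matrix()
    print("t",round(s["clock"],2),"pos",s["tool_pos"].round(4),"ang_y",np.degrees(np.arctan2(M[1,1],M[0,1])).round(2),"z",M[:,2].round(4),"F",s["contact_force"].round(1),"open",round(s["opening"],3),round(s["finger_force"],1),"qd",abs(s["qd"]).max().round(3))
E
python3 - <<'E'
from h import *
st();w,im=cloud("wrist","w2");st()
m=(abs(w[:,2]-.04)<.005)&(np.hypot(w[:,0]-.555,w[:,1]-.163)<.11)
x=w[m][:,:2].astype(np.float32);print(len(x),cv2.minAreaRect(x*1000),w[m].mean(0))
E
```

```text
t 2.55 pos [0.5552 0.1594 0.2183] ang_y 6.98 z [-3.0e-04 -1.2e-03 -1.0e+00] F [ 0.5 -0.9  0.1] open 1.001 0.0 qd 0.006
t 2.6 pos [0.5553 0.1597 0.2184] ang_y 6.99 z [-1.e-04 -8.e-04 -1.e+00] F [-0.4 -0.1 -0.5] open 1.0 0.0 qd 0.006
1443 ((553.062255859375, 165.60397338867188), (12.019851684570312, 159.82882690429688), 7.5827155113220215) [0.55250625 0.17001242 0.04123148]
```

Call:
step_arm([
  [-2,5,-30,0,0,0.007,0],
  [0,0,-35,0,0,0,0],
  [0,0,-35,0,0,0,0],
  [0,0,-35,0,0,0,0],
  [0,0,-30,0,0,0,0],
  [0,0,-20,0,0,0,0],
  [0,0,-16,0,0,0,0],
  [0,0,-10,0,0,0,0],
  [0,0,0,0,0,0,0],
  [0,0,0,0,0,0,0],
  [0,0,0,0,0,0,0],
])

```text
clock: 3.7
tool_pos: [0.554, 0.1663, 0.0083]
eef_rot: [0.659, 0.752, 0.001, 0.0]
contact_force: [0.5, -0.9, 0.5]
opening: 0.996
finger_force: 0.0
```

Call:
step_arm([
  [0,0,0,0,0,0,1],
  [0,0,0,0,0,0,1],
  [0,0,0,0,0,0,1],
  [0,0,0,0,0,0,1],
  [0,0,0,0,0,0,1],
  [0,0,0,0,0,0,1],
  [0,0,0,0,0,0,1],
  [0,0,0,0,0,0,1],
], force=50)

```text
clock: 4.5
tool_pos: [0.5533, 0.1661, 0.0073]
eef_rot: [0.659, 0.752, 0.0, 0.0]
contact_force: [0.4, 0.2, 0.3]
opening: 0.299
finger_force: 0.0
```

```bash
python3 -c "
from h import *
st()"
```

```text
t 4.5 pos [0.5533 0.1661 0.0073] ang_y 7.51 z [ 1.e-04 -0.e+00 -1.e+00] F [0.4 0.2 0.3] open 0.299 0.0 qd 0.002
```

Call:
step_arm([
  [0,0,0,0,0,0,1],
  [0,0,0,0,0,0,1],
  [0,0,0,0,0,0,1],
  [0,0,0,0,0,0,1],
  [0,0,0,0,0,0,1],
])

```text
clock: 5.0
tool_pos: [0.5536, 0.1662, 0.0074]
eef_rot: [0.659, 0.752, 0.0, 0.0]
contact_force: [1.4, 0.7, -1.0]
opening: 0.126
finger_force: 49.9
```

Call:
step_arm([
  [0,0,8,0,0,0,1],
  [0,0,20,0,0,0,1],
  [0,0,30,0,0,0,1],
  [0,0,30,0,0,0,1],
  [0,0,25,0,0,0,1],
  [0,0,17,0,0,0,1],
  [0,0,0,0,0,0,1],
  [0,0,0,0,0,0,1],
])

```text
clock: 5.8
tool_pos: [0.5524, 0.1655, 0.1368]
eef_rot: [0.659, 0.752, -0.001, -0.0]
contact_force: [-0.1, 0.0, -5.9]
opening: 0.129
finger_force: 49.8
```

```bash
python3 -c "
from h import *
st()"
```

```text
t 5.8 pos [0.5524 0.1655 0.1368] ang_y 7.51 z [-1.4e-03 -9.0e-04 -1.0e+00] F [-0.1  0.  -5.9] open 0.129 49.8 qd 0.022
```

Call:
step_arm([
  [0,-10,0,0,0,0.004,1],
  [0,-20,0,0,0,0.004,1],
  [0,-30,0,0,0,0.004,1],
  [0,-35,0,0,0,0.004,1],
  [0,-35,0,0,0,0.004,1],
  [-1,-35,0,0,0,0.004,1],
  [-1,-35,0,0,0,0.004,1],
  [-1,-35,0,0,0,0.004,1],
  [-1,-35,0,0,0,0.004,1],
  [0,-35,0,0,0,0.004,1],
  [0,-30,0,0,0,0.004,1],
  [0,-20,0,0,0,0.004,1],
  [0,-14,0,0,0,0.001,1],
  [0,-5,0,0,0,0,1],
  [0,0,0,0,0,0,1],
  [0,0,0,0,0,0,1],
  [0,0,0,0,0,0,1],
  [0,0,0,0,0,0,1],
])

```text
clock: 7.6
tool_pos: [0.5495, -0.2066, 0.1375]
eef_rot: [0.64, 0.768, 0.0, -0.0]
contact_force: [0.4, -0.2, -6.0]
opening: 0.128
finger_force: 49.8
```

Run:
```python
from h import *
st();w,im=cloud("wrist","w3");np.save("w3.npy",w)
# jig-frame coordinates with estimate
a=np.radians(100.3);o=np.array([.547,-.199])
e=np.array([np.cos(a),np.sin(a)]);n=np.array([-e[1],e[0]])
q=w[:,:2]-o;X=q@e*1000;Y=q@n*1000;Z=w[:,2]*1000
def rep(n,m):
    print(n,m.sum(),*( [np.percentile(v[m],[1,50,99]).round(1) for v in(X,Y,Z)] if m.sum() else []))
rep("face/top of buffer",(abs(Y)<25)&(X>70)&(X<110)&(Z>36)&(Z<60))
rep("scale",(Y<-15)&(Y>-55)&(X>60)&(X<140)&(abs(Z-40)<4))
rep("guide+L",(abs(Y-14)<9)&(X>36)&(X<84)&(Z>17)&(Z<26))
rep("guide+R",(abs(Y+14)<9)&(X>36)&(X<84)&(Z>17)&(Z<26))
rep("guide-L",(abs(Y-14)<9)&(X>-109)&(X<-36)&(Z>17)&(Z<26))
rep("guide-R",(abs(Y+14)<9)&(X>-109)&(X<-36)&(Z>17)&(Z<26))
rep("bed",(abs(Z-12)<3)&(abs(Y)<60)&(abs(X)<170))
rep("housing",(abs(Z-48)<4)&(abs(Y)<40)&(X>105)&(X<175))
rep("wall",(Z>120)&(Z<190)&(abs(Y)<15)&(X<100)&(X>-100))
```

```text
t 7.6 pos [ 0.5495 -0.2066  0.1375] ang_y 10.43 z [ 2.e-04  5.e-04 -1.e+00] F [ 0.4 -0.2 -6. ] open 0.128 49.8 qd 0.006
face/top of buffer 844 [ 83.5  92.3 108.9] [-24.8  -2.5  18.5] [36.2 45.5 47.5]
scale 1572 [ 82.  105.4 124.9] [-43.6 -32.6 -21.7] [39.  41.1 43. ]
guide+L 352 [42.8 64.8 80.9] [10.9 16.4 20.2] [18.9 22.4 24.8]
guide+R 340 [42.8 64.9 81. ] [-17.3 -13.7  -7.8] [18.8 22.4 24.4]
guide-L 179 [-64.6 -51.7 -38.9] [13.8 16.9 22.3] [17.6 22.6 24.4]
guide-R 142 [-64.6 -53.  -39.1] [-22.2 -14.3 -12.1] [18.1 22.4 24.7]
bed 16030 [-68.1  48.3 152.3] [-47.5  17.1  50.5] [11.3 13.2 14.7]
housing 1809 [122.1 133.  144.2] [-18.3   1.1  20.6] [44.8 48.9 50.8]
wall 7444 [-73.8   6.8  70.6] [-14.    0.4  14.1] [161.5 171.4 188.4]
```

View pics/w3.png

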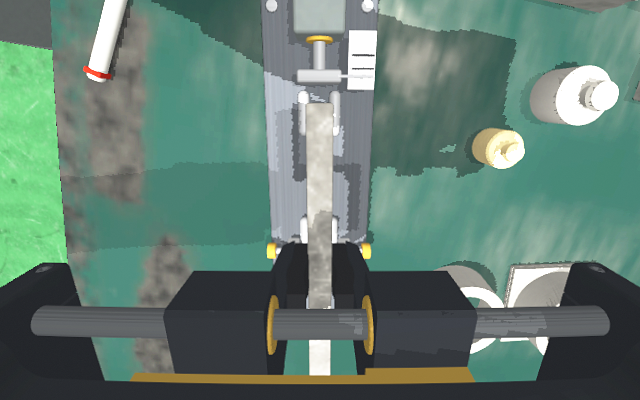

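The wrist view shows the wall held over the groove, its far end at (320,104). The buffer plate is at (320,76), still clear, with the pointer at (352,76) by the scale. Next I'll measure the wall against the groove in this same cloud.

Run:
```python
from h import *
w=np.load("w3.npy")
a=np.radians(100.3);o=np.array([.547,-.199])
e=np.array([np.cos(a),np.sin(a)]);n=np.array([-e[1],e[0]])
q=w[:,:2]-o;X=q@e*1000;Y=q@n*1000;Z=w[:,2]*1000
def line(nm,m):
    r_=cv2.minAreaRect(np.c_[X[m],Y[m]].astype(np.float32))
    b=np.round(X[m]/4);mid=[((lambda y:(y.min()+y.max())/2)(Y[m][b==k]),k*4) for k in np.unique(b) if (b==k).sum()>3]
    mid=np.array(mid);p=np.polyfit(mid[:,1],mid[:,0],1)
    print(nm,m.sum(),"mid Y at 0:",p[1].round(2),"slope deg",np.degrees(np.arctan(p[0])).round(2),"X",np.percentile(X[m],[1,99]).round(1),"w",(Y[m].max()-Y[m].min()).round(1),"Z",np.median(Z[m]).round(1))
line("wall",(abs(Z-171.5)<2.5)&(abs(Y)<9)&(X<100)&(X>14))
for s in(1,-1):
  for lo,hi in((40,80),(-70,-40)):
    line(f"g{s} {lo}",(abs(Y-1.3-14*s)<7)&(X>lo)&(X<hi+2)&(Z>20.5)&(Z<25))
line("bed",(abs(Z-13.2)<2)&(abs(Y)<56)&(X>-30)&(X<75))
```

```text
wall 3383 mid Y at 0: 0.42 slope deg 0.16 X [14.7 71. ] w 12.1 Z 171.3
g1 40 316 mid Y at 0: 18.73 slope deg -1.93 X [42.8 80.1] w 8.5 Z 22.5
g1 -70 159 mid Y at 0: 15.02 slope deg -2.29 X [-64.4 -39.3] w 8.5 Z 22.7
g-1 40 295 mid Y at 0: -16.9 slope deg 3.05 X [43.  80.1] w 9.2 Z 22.5
g-1 -70 117 mid Y at 0: -11.5 slope deg 3.27 X [-64.4 -39.3] w 7.6 Z 22.5
bed 7808 mid Y at 0: 1.68 slope deg -0.46 X [-28.9  74.2] w 100.3 Z 13.2
```

Call:
step_arm([
  [-1,0,-10,0,0,0,1],
  [0,0,-20,0,0,0,1],
  [0,0,-20,0,0,0,1],
  [0,0,-20,0,0,0,1],
  [0,0,-12,0,0,0,1],
  [0,0,-8,0,0,0,1],
  [0,0,0,0,0,0,1],
  [0,0,0,0,0,0,1],
  [0,0,0,0,0,0,1],
  [0,0,0,0,0,0,1],
])

```text
clock: 8.65
tool_pos: [0.5489, -0.2081, 0.0481]
eef_rot: [0.641, 0.768, 0.0, 0.001]
contact_force: [0.7, 0.5, -5.2]
opening: 0.128
finger_force: 49.8
```

Run:
```python
from h import *
st();w,im=cloud("wrist","w4");cv2.imwrite("pics/w4c.png",cv2.resize(im[40:290,220:420],(480,600),interpolation=cv2.INTER_CUBIC))
a=np.radians(100.3);o=np.array([.547,-.199])
e=np.array([np.cos(a),np.sin(a)]);n=np.array([-e[1],e[0]])
q=w[:,:2]-o;X=q@e*1000;Y=q@n*1000;Z=w[:,2]*1000
zt=(r.get_state()["tool_pos"][2]-.0073+.04)*1000+1.2
for nm,m in(("wall",(abs(Z-zt)<3)&(abs(Y)<11)&(X<80)&(X>20)),("gL",(abs(Y-15.4)<7)&(X>45)&(X<82)&(Z>20.5)&(Z<25)),("gR",(abs(Y+12.6)<7)&(X>45)&(X<82)&(Z>20.5)&(Z<25))):
    print(nm,m.sum(),np.percentile(X[m],[1,99]).round(1),np.percentile(Y[m],[1,50,99]).round(1),np.median(Z[m]))
```

```text
t 8.65 pos [ 0.5489 -0.2081  0.0481] ang_y 10.3 z [ 1.5e-03 -4.0e-04 -1.0e+00] F [ 0.7  0.5 -5.2] open 0.128 49.8 qd 0.003
wall 3033 [20.5 69.7] [-4.5  1.3  7.3] 81.93418751289427
gL 831 [45.3 80.1] [10.8 15.2 19.8] 22.483046036715333
gR 841 [45.2 80.5] [-17.2 -12.5  -8.2] 22.406840696862773
```

View pics/w4c.png

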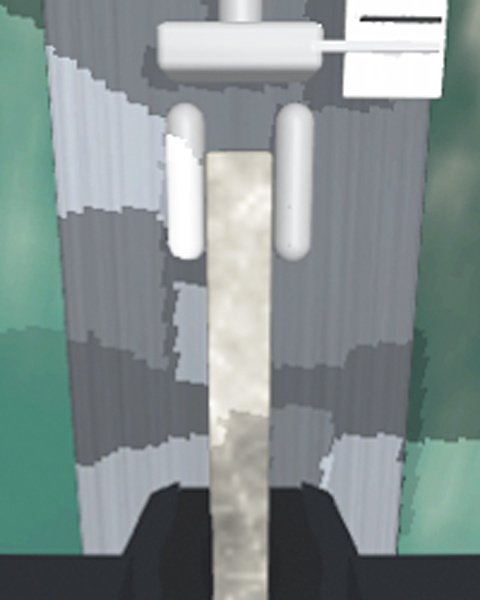

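The crop shows the wall centred between the guide bars, which are at crop x 187 and 292 (wall about 240). Its end at crop row 152 is clear of the buffer plate at row 80, so I'll lower it.

Call:
step_arm([
  [0,0,-8,0,0,0,1],
  [0,0,-8,0,0,0,1],
  [0,0,-6,0,0,0,1],
  [0,0,-4,0,0,0,1],
  [0,0,0,0,0,0,1],
  [0,0,0,0,0,0,1],
])

```text
clock: 9.3
tool_pos: [0.5483, -0.2078, 0.0212]
eef_rot: [0.641, 0.768, 0.0, -0.0]
contact_force: [-0.1, -0.0, -5.0]
opening: 0.129
finger_force: 49.8
```

Call:
step_arm([
  [0,0,-1,0,0,0,1],
  [0,0,-1,0,0,0,1],
  [0,0,-1,0,0,0,1],
  [0,0,0,0,0,0,1],
  [0,0,0,0,0,0,1],
])

```text
clock: 9.8
tool_pos: [0.5487, -0.2079, 0.0193]
eef_rot: [0.641, 0.768, 0.0, 0.001]
contact_force: [-2.8, 0.7, 5.5]
opening: 0.13
finger_force: 49.9
```

```bash
python3 -c "
from h import *
st()"
```

```text
t 9.8 pos [ 0.5487 -0.2079  0.0193] ang_y 10.32 z [ 1.1e-03 -5.0e-04 -1.0e+00] F [-2.8  0.7  5.5] open 0.13 49.9 qd 0.001
```

Call:
step_arm([
  [-0.4,2,0,0,0,0,1],
  [-0.4,2,0,0,0,0,1],
  [-0.4,2,0,0,0,0,1],
  [-0.3,2,0,0,0,0,1],
  [-0.4,2,0,0,0,0,1],
  [-0.4,2,0,0,0,0,1],
  [-0.3,2,0,0,0,0,1],
  [-0.4,2,0,0,0,0,1],
  [-0.3,2,0,0,0,0,1],
  [-0.4,2,0,0,0,0,1],
  [0,0,0,0,0,0,1],
  [0,0,0,0,0,0,1],
  [0,0,0,0,0,0,1],
])

```text
clock: 11.1
tool_pos: [0.5463, -0.191, 0.0193]
eef_rot: [0.641, 0.767, -0.0, 0.003]
contact_force: [1.3, -5.8, 4.4]
opening: 0.132
finger_force: 49.9
```

Run:
```python
from h import *
st();w,im=cloud("wrist","w5");cv2.imwrite("pics/w5c.png",cv2.resize(im[20:200,240:420],(600,600),interpolation=cv2.INTER_CUBIC));st()
```

```text
t 11.1 pos [ 0.5463 -0.191   0.0193] ang_y 10.2 z [ 0.0035 -0.0041 -1.    ] F [ 1.3 -5.8  4.4] open 0.132 49.9 qd 0.002
t 11.15 pos [ 0.5462 -0.191   0.0193] ang_y 10.2 z [ 0.0035 -0.004  -1.    ] F [ 0.2 -4.6  3.6] open 0.13 49.9 qd 0.002
```

View pics/w5c.png

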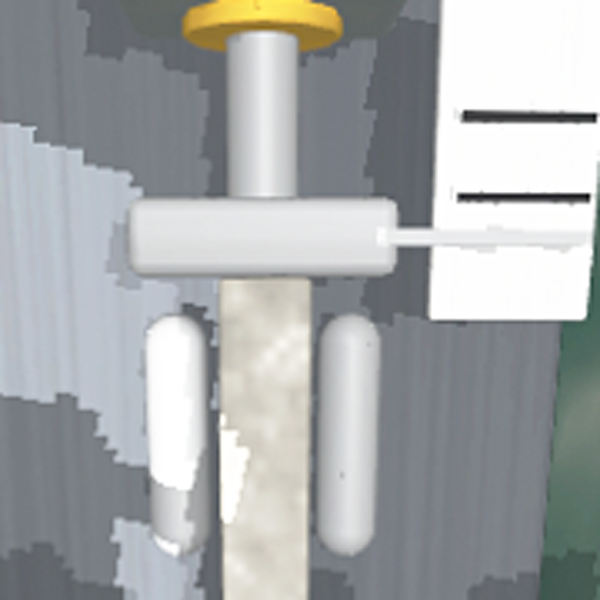

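The crop shows the buffer plate in contact with the wall end at row 275. The pointer at row 237 is below the first mark (198), and the second mark is at 116; 80 px is 10 mm, so travel is about 1–2 mm. I'll keep pushing.

Call:
step_arm([
  [-0.4,2,0,0,0,0,1],
  [-0.4,2,0,0,0,0,1],
  [-0.3,2,0,0,0,0,1],
  [-0.4,2,0,0,0,0,1],
  [-0.3,2,0,0,0,0,1],
  [0,0,0,0,0,0,1],
  [0,0,0,0,0,0,1],
  [0,0,0,0,0,0,1],
])

```text
clock: 11.95
tool_pos: [0.5448, -0.1841, 0.0193]
eef_rot: [0.642, 0.766, -0.002, 0.004]
contact_force: [2.0, -11.5, 3.1]
opening: 0.127
finger_force: 49.9
```

```bash
python3 -c "
from h import *
st()"
```

```text
t 11.95 pos [ 0.5448 -0.1841  0.0193] ang_y 10.06 z [ 0.004  -0.0078 -1.    ] F [  2.  -11.5   3.1] open 0.127 49.9 qd 0.002
```

Call:
step_arm([
  [-0.4,2,0,0,0,0,1],
  [-0.3,2,0,0,0,0,1],
  [0,0,0,0,0,0,1],
  [0,0,0,0,0,0,1],
  [0,0,0,0,0,0,1],
  [0,0,0,0,0,0,1],
  [0,0,0,0,0,0,1],
  [0,0,0,0,0,0,1],
])

```text
clock: 12.75
tool_pos: [0.5441, -0.1814, 0.0194]
eef_rot: [0.643, 0.766, -0.002, 0.005]
contact_force: [2.4, -12.3, 1.9]
opening: 0.128
finger_force: 49.9
```

Run:
```python
from h import *
st();w,im=cloud("wrist","w6");cv2.imwrite("pics/w6c.png",cv2.resize(im[20:200,240:420],(600,600),interpolation=cv2.INTER_CUBIC));st()
```

```text
t 12.75 pos [ 0.5441 -0.1814  0.0194] ang_y 10.01 z [ 0.0041 -0.0093 -0.9999] F [  2.4 -12.3   1.9] open 0.128 49.9 qd 0.002
t 12.8 pos [ 0.5441 -0.1814  0.0193] ang_y 10.01 z [ 0.004  -0.0092 -0.9999] F [  2.  -12.5   1.9] open 0.126 49.9 qd 0.001
```

View pics/w6c.png

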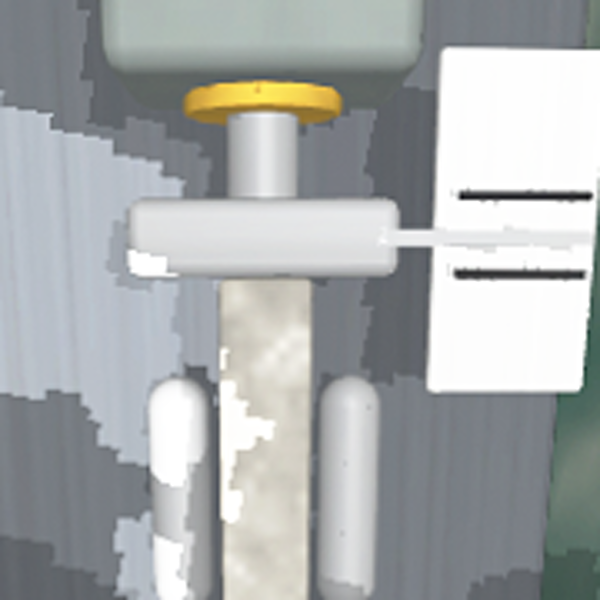

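The pointer at row 237 is midway between the marks (195 and 273). The push is about 12.5 N, steady, and the wall is seated, so I'm handing in.

```bash
python3 -c "
from h import *
st();print(r.finish_job())"
```

```text
t 12.8 pos [ 0.5441 -0.1814  0.0193] ang_y 10.01 z [ 0.004  -0.0092 -0.9999] F [  2.  -12.5   1.9] open 0.126 49.9 qd 0.001
the job is handed in; nothing more can be done
None
```

The job is handed in at 12.8 s: the mould wall stands in the groove, held against the buffer with a steady push of about 12.5 N, and the pointer is midway between the two marks.

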